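# Turn a stuck biscuit out of the round flip mould

## Task

The round flip mould still has a hard biscuit stuck in it. Swing the mould over by its handle until it lies fully upside down above its own catch tray, then tap the knocker knob on its upturned base to knock the biscuit out into that tray. Leave the mould turned over.

Things in the scene. Friction and masses are not known exactly. Their poses are not given: they have to be found in the camera images.
- station: Fixed stand of the round mould: steel plate 130 x 280 x 6 mm (x, y, z), two hinge posts 69 mm high at x +-55. Origin: centre of the plate's underside, z up. Hinge axis: along x, 65 mm up, at y 0. Mould starts on the +y side. On the -y side its catch tray, fixed: inside 104 x 98 mm (x, y), centre y -64, floor 9 mm and rim 26 mm up. A twin stand with a square mould is a bystander.
- mould (a joint): Angle of the round mould about its hinge (rad): 0 upright on the +y side, grows as it swings up and over, 3.14 fully upside down over the tray, on a stop. Damped; its weight lays it on either stop, the lift takes 2 to 3 N at the bar. Aluminium cup 62 mm across, 28 mm deep, about 0.35 kg, its axis 60 mm from the hinge, at stand x 0; mouth in the hinge's plane.
- grip (a point): Centre of the handle: a round wooden cross bar 40 mm long, 18 mm thick, parallel to the hinge, on a 12 mm wide stem. It lies 127 mm from the hinge: at mould angle a, in the stand's frame, x 0, y 127 cos a, z 65 + 127 sin a mm. Pinched by its two ends with fingers pointing down it turns between them, so they need not tilt. 36 mm are free between bar centre and cup.
- knocker (a joint): How far the knocker is pushed into the cup (m): 0 at rest, 0.008 hard stop; springs back. Round wooden knob 28 mm across, 10 mm thick, on a stem in the middle of the cup's base, with a disc inside behind the biscuit. Mould upside down: the knob is on top, in the stand's frame x 0, y -60, flat top 112 mm up. Tapping it down 6 mm or more (3 to 5 N) frees the biscuit.
- biscuit: Hard brown round biscuit, 46 mm at its widest, 15 mm thick, narrowing to 38 mm at its upper face, about 40 g. Origin: centre of its wide underside, which rests on the knocker's disc; z towards the narrow face. Three small spring clips hold it in the round cup, so it does not fall out when the mould is merely turned over.

How it is judged:
On the way, in this order (a step that is already met when the one before it is completed fails the run):
1. the round mould is turned fully over with the biscuit still stuck in it (value of joint mould above 2.97 rad and height (world z) of biscuit above 0.065 m), for 0.2 s.
2. the knocker is tapped in while the mould is upside down (value of joint mould above 2.97 rad and value of joint knocker above 0.003 m).
At the end, for the whole second after the job is handed in: The biscuit lies at rest within the catch tray of the round mould's stand (its origin inside the tray's walls and less than 36 mm above the counter), the round mould is still upside down (within 10 degrees of its stop) and the knocker has sprung back to within 2 mm (value of joint mould above 2.97 rad and value of joint knocker below 0.002 m and x of biscuit in the frame of station between -0.055 and 0.055 m and y of biscuit in the frame of station between -0.116 and -0.012 m and height (world z) of biscuit below 0.036 m and linear speed of biscuit below 0.03 m/s); the robot touches nothing.
It also fails if it takes over 48 s, if anything falls off the work surface, if the arm or the gripper's body presses on something with over 40 N, if the wrist force passes 120 N, or if a joint passes its speed limit or range.

## Robot

A 6-joint arm with a two-finger parallel gripper is mounted at the origin on the work surface. World frame = base frame: x ahead of the robot, y to its left, z up, the work surface at z = 0. Lengths are in m, angles in rad, forces in N, time in s.
With the tool pointing down it reaches from about 0.35 to 0.775 m from the base axis. Payload 7.3 kg.
Tool frame: the origin (TCP) lies midway between the tips of the shut fingers; the grasp point (between the pads) lies grasp_offset behind it (grasp_offset is the distance from the TCP to the grasp point, in m); z points along the fingers, y is the line along which they close (so a half turn about z gives the same grasp; the last joint's range is limited). The gripper opens to 92 mm and grips with 3 to 60 N. Pads are 19 mm wide; open, the fingers measure 130 mm over their backs; the gripper's body (75 mm by 190 mm) begins 47 mm behind the grasp point.
Start: joints at [1.141, 0.342, 1.524, -0, 1.275, -0.146], TCP at [0.147, 0.504, 0.227] pointing down, gripper open.
Joint ranges: [-2.53, 2.53], [-0.77, 2.02], [0.04, 2.7], [-1, 4.14], [0.28, 2.66], [-3.11, 3.11]. Speed limits (rad/s): [2.57, 2.57, 3.14, 3.14, 3.14, 3.14].

## Interface

Orientations are given as [roll, pitch, yaw] about the fixed x, y, z axes, in that order (R = Rz(yaw) Ry(pitch) Rx(roll)).
In Python, from cell import * gives the robot as it stands.
- The arm moves only by the tool step_arm, never from a script. Its argument "plan" is a list of rows, each a list of 5 numbers: the closure, from -1 (fully open) to 1 (shut), then the shift along the tool's x, y, z in m, then the turn about the tool's z in rad. In form: [[hand, x, y, z, twist], ...]. A call has 1 to 20 rows; each row is the pose to reach, as a shift and turn from the pose commanded when the call began, along the tool's axes at that moment; what a row does not reach only later rows make up. A row lasts 1/8 s, in which the tool goes at most 62.5 mm and 10.7 degrees, less where a joint would pass 70% of its speed; a pose out of reach is approached as far as the arm can. A call with a gripper value outside its range is refused whole. The fingers move at their own pace and stop on an object; "grip_force" is the grip in N (left out, the last holds). Time passes only in rows, so rows that repeat a pose let the fingers close. It gives the time, the measured TCP pose, the force, the opening and the grip force at its end, in the units of the state.
- observe(): the state, without advancing time (a new reading comes with each control period).
- read_camera(name): name is "side" or "top"; returns a dict with "img" (420x560x3 uint8, red, green, blue), "range_z" (420x560 float32, m along the optical axis (not along the pixel's ray), 0 where there is no reading), "fx", "fy", "cx", "cy" (pixels), "R" (3x3) and "t" (3): a world point X has camera coordinates R X + t. Camera axes: x right, y down, z forward; pixel columns grow to the right and rows downward; lengths in m; the calibration is good to about 2 mm. A picture is of the moment at which its call begins.
- hand_in(): hands the job in; it is judged then, once.
The state is a dict: "time": time; "qpos": joint angles; "qvel": joint speeds; "joint_efforts": joint torques, N m; "tool_pos": TCP position; "tool_rot": TCP orientation; "contact_force": force on the tool from outside, world axes, zero at the start; "torque": the same for the moment, N m; "opening": finger opening in m; "grip_force": force on a finger pad.
Only numpy, scipy, OpenCV 4.12 (cv2) and the standard library are available. Lean on these libraries where they do the work, as an engineer would, in place of code of your own. Each camera call takes 0.05 s, during which the arm holds its last target. There are 200 camera calls.

## Working session

There is one attempt and no reset: what is moved stays moved. The work goes in short steps, Python scripts to look and compute and a tool call to move; the robot and the scene stay as the last step left them, time stands still between calls to the robot, and variables do not carry over. Pictures are saved under pics/ and viewed, at most 10 in all, crops included, and the job is handed in when it is done.

Besides the shell and the picture viewer there is one more tool, called by a JSON object that holds its "op" and its "data", one argument or row to a line. step_arm: Moves the arm, as the interface text tells. Its arguments: {"type":"object","properties":{"plan":{"type":"array","items":{"type":"array","items":{"type":"number"}}},"grip_force":{"type":"number"}},"required":["plan"]}

```bash
mkdir -p pics; python3 - <<'E'
from cell import *
import cv2, numpy as np
s=observe();print(s)
for n in("top","side"):
    c=read_camera(n);cv2.imwrite(f"pics/{n}0.png",c["img"][:,:,::-1]);np.savez(f"{n}0.npz",**c)
    print(n,c["fx"],c["cx"],c["cy"],(-c["R"].T@c["t"]).round(3),c["R"].round(3).tolist())
E
```

```text
{'time': 0.0, 'qpos': array([ 1.14098073e+00,  3.42725332e-01,  1.52503508e+00, -3.65064251e-05,
        1.27534677e+00, -1.46005414e-01]), 'qvel': array([ 0.00019616, -0.00076248,  0.00021134,  0.00138883,  0.00073094,
       -0.00043087]), 'joint_efforts': array([ 1.04576040e-03, -4.31242096e+01, -2.44219619e+01,  7.18409009e-02,
        5.60849416e-02, -1.40996613e-04]), 'tool_pos': array([0.14683121, 0.5036312 , 0.22603729]), 'tool_rot': array([-3.14008917e+00, -1.85806526e-04,  2.85779299e+00]), 'contact_force': array([-0.56266033, -0.20519228, -0.74288823]), 'torque': array([-0.0553446 ,  0.00816584, -0.00494174]), 'grip_force': 0.0, 'opening': 0.09196211391466161}
top 473.8819579474855 277.97311264071357 207.1159515581184 [0.463 0.06  0.873] [[-0.013, -1.0, -0.0], [-0.996, 0.013, -0.084], [0.084, -0.001, -0.996]]
side 536.7444023303577 289.1317845704219 212.25210452341963 [0.253 0.642 0.734] [[-0.897, -0.441, 0.016], [-0.325, 0.635, -0.701], [0.3, -0.634, -0.713]]
```

View pics/top0.png

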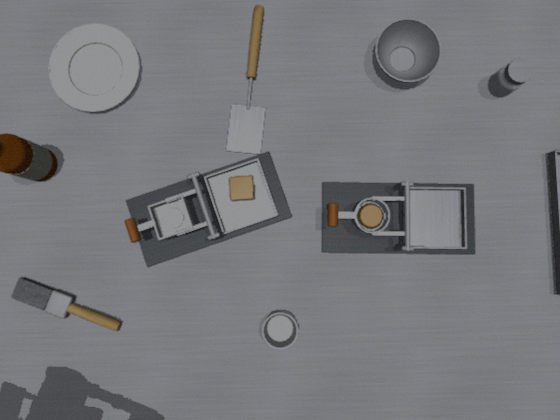

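View pics/side0.png

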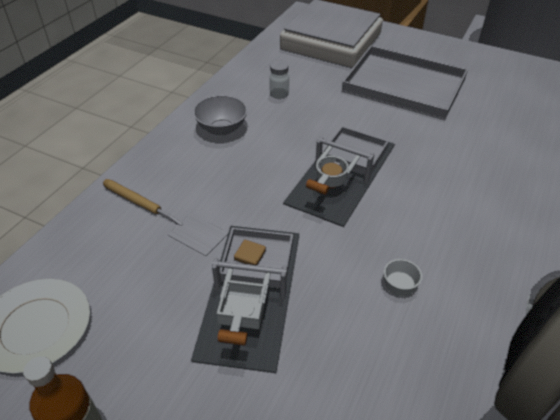

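The top view shows the round mould's handle at about (333,214), its biscuit at (371,216), the hinge bar at about x 407 and the tray at (437,218). The side view shows the same handle at (317,186). The square twin is on the left of the top view. Next I measure the handle and plate from both views.

```bash
cat > h.py <<'E'
import numpy as np, cv2
def ray(c,u,v):
    d=c["R"].T@np.array([(u-c["cx"])/c["fx"],(v-c["cy"])/c["fy"],1.]); return -c["R"].T@c["t"],d
def onz(c,u,v,z):
    o,d=ray(c,u,v); return o+d*(z-o[2])/d[2]
def tri(c1,p1,c2,p2):
    o1,d1=ray(c1,*p1);o2,d2=ray(c2,*p2)
    s=np.linalg.lstsq(np.c_[d1,-d2],o2-o1,rcond=None)[0]
    a,b=o1+s[0]*d1,o2+s[1]*d2; return (a+b)/2,np.linalg.norm(a-b)
def blob(c,box,lo=(3,150,60),hi=(14,255,255)):
    x0,y0,x1,y1=box; m=cv2.inRange(cv2.cvtColor(c["img"],cv2.COLOR_RGB2HSV),lo,hi)
    k=np.zeros_like(m);k[y0:y1,x0:x1]=m[y0:y1,x0:x1]
    cs=max(cv2.findContours(k,0,2)[0],key=cv2.contourArea)
    return cv2.minAreaRect(cs)
E
python3 - <<'E'
from h import *
T=dict(np.load("top0.npz"));S=dict(np.load("side0.npz"))
a=blob(T,(318,195,345,235));b=blob(S,(300,172,333,198));print(a,b)
print("handle",tri(T,a[0],S,b[0]))
a=blob(T,(355,200,388,232),(5,60,60),(25,255,255));b=blob(S,(315,158,350,182),(5,60,60),(25,255,255));print(a,b,"bisc",tri(T,a[0],S,b[0]))
g=cv2.cvtColor(T["img"],cv2.COLOR_RGB2GRAY)
print(g[190,310:330],g[245,465:480],g[215,310:345])
m=(g<85).astype(np.uint8);m[:,:312]=0;m[:,490:]=0;m[:170]=0;m[265:]=0
c=max(cv2.findContours(m,0,2)[0],key=cv2.contourArea);r=cv2.minAreaRect(c);P=cv2.boxPoints(r)
W=np.array([onz(T,*p,.006) for p in P]);print(P,W.round(4),W.mean(0),np.linalg.norm(np.diff(W,axis=0),axis=1))
E
```

```text
((332.5, 214.0), (22.0, 9.0), 90.0) ((316.7035827636719, 185.77061462402344), (20.102827072143555, 6.964193820953369), 21.037511825561523)
handle (array([ 0.5174257 , -0.03298697,  0.06945507]), np.float64(9.783601355163056e-05))
((370.0, 216.0), (24.0, 24.0), 90.0) ((332.0, 168.5), (11.0, 20.0), 90.0) bisc (array([ 0.51384598, -0.09792156,  0.06252691]), np.float64(0.0003308193845226168))
[124 130 126 127 128 125 124 127 127 124 126 108  77  68  75  74  73  73
  73  73] [117 125  84  65  66  62  64  66  65  70 103 124 122 125 123] [126 126 128 126 126 118 114 114 114 112 114  91  62  54  62  63  63  46
  48  62  73  84  88  85  83  72  68  60 120 147 146 145 147 146 147]
[[321.11667 251.89894]
 [322.01804 181.58998]
 [474.89035 183.54988]
 [473.98898 253.85884]] [[ 0.4528 -0.018   0.006 ]
 [ 0.582  -0.0223  0.006 ]
 [ 0.5747 -0.3042  0.006 ]
 [ 0.4458 -0.2964  0.006 ]] [ 0.51382265 -0.16023986  0.006     ] [0.12918771 0.2819415  0.12920801]
```

{"op": "step_arm", "data": {
  "plan": [
    [-1,-0.042,-0.034,0,0.11],
    [-1,-0.084,-0.068,0,0.22],
    [-1,-0.127,-0.103,0,0.33],
    [-1,-0.169,-0.137,0,0.44],
    [-1,-0.211,-0.171,0,0.55],
    [-1,-0.253,-0.206,0,0.66],
    [-1,-0.295,-0.24,0,0.77],
    [-1,-0.337,-0.274,0,0.88],
    [-1,-0.38,-0.308,0,0.98],
    [-1,-0.422,-0.343,0,1.09],
    [-1,-0.464,-0.377,0,1.2],
    [-1,-0.506,-0.411,0,1.313],
    [-1,-0.506,-0.411,0,1.313],
    [-1,-0.506,-0.411,0,1.313],
    [-1,-0.506,-0.411,0,1.313]
  ],
  "grip_force": 25
}}

```text
time: 1.98
tool_pos: [0.517, -0.0311, 0.2267]
tool_rot: [-3.141, -0.0, 1.547]
contact_force: [-0.3, 0.9, 0.1]
opening: 0.0917
grip_force: 0.0
```

```bash
python3 - <<'E'
from cell import *
s=observe();print(s["tool_pos"],s["tool_rot"],s["contact_force"]);print(grasp_offset)
E
```

```text
[ 0.517007   -0.03107345  0.22672469] [-3.14114532e+00 -3.78597286e-04  1.54668682e+00] [-0.31414988  0.85127605  0.05544254]
0.0188
```

{"op": "step_arm", "data": {
  "plan": [
    [-1,-0.002,0,0.04,0],
    [-1,-0.002,0,0.08,0],
    [-1,-0.002,0,0.12,0],
    [-1,-0.002,0,0.15,0],
    [-1,-0.002,0,0.17,0],
    [-1,-0.002,0,0.18,0],
    [-1,-0.002,0,0.18,0],
    [-1,-0.002,0,0.18,0]
  ]
}}

```text
time: 2.98
tool_pos: [0.5182, -0.0341, 0.0477]
tool_rot: [3.14, 0.0, 1.545]
contact_force: [0.5, -0.9, 0.2]
opening: 0.092
grip_force: 0.0
```

```bash
python3 - <<'E'
from cell import *
import cv2,numpy as np
a=read_camera("top")["img"][130:300,240:500];b=read_camera("side")["img"][90:260,200:460]
cv2.imwrite("pics/g1.png",cv2.resize(np.vstack([a,b]),None,fx=1.7,fy=1.7)[:,:,::-1])
E
```

```text
(no output)
```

View pics/g1.png

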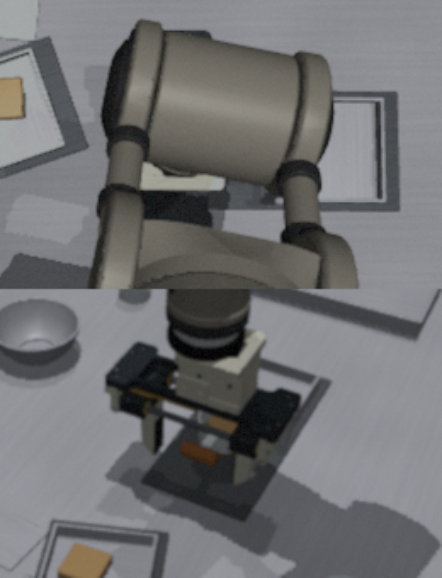

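The side crop, at about (200,453), shows the open fingers straddling the bar at its height. The arm hides the top view. I close now.

{"op": "step_arm", "data": {
  "plan": [
    [1,0,0,0,0],
    [1,0,0,0,0],
    [1,0,0,0,0],
    [1,0,0,0,0],
    [1,0,0,0,0],
    [1,0,0,0,0],
    [1,0,0,0,0],
    [1,0,0,0,0]
  ],
  "grip_force": 25
}}

```text
time: 4.08
tool_pos: [0.5155, -0.0341, 0.0464]
tool_rot: [-3.137, -0.0, 1.545]
contact_force: [-6.7, -1.1, 4.6]
opening: 0.0397
grip_force: 25.0
```

{"op": "step_arm", "data": {
  "plan": [
    [1,-0.0004,-0.001,-0.01,0],
    [1,-0.0016,-0.002,-0.02,0],
    [1,-0.0035,-0.002,-0.03,0],
    [1,-0.006,-0.002,-0.039,0],
    [1,-0.01,-0.002,-0.049,0],
    [1,-0.014,-0.002,-0.058,0],
    [1,-0.019,-0.002,-0.066,0],
    [1,-0.024,-0.002,-0.075,0],
    [1,-0.03,-0.002,-0.082,0],
    [1,-0.037,-0.002,-0.09,0],
    [1,-0.044,-0.002,-0.097,0],
    [1,-0.052,-0.002,-0.103,0],
    [1,-0.061,-0.002,-0.108,0],
    [1,-0.069,-0.002,-0.113,0],
    [1,-0.078,-0.002,-0.117,0],
    [1,-0.088,-0.002,-0.121,0],
    [1,-0.097,-0.002,-0.124,0],
    [1,-0.107,-0.002,-0.125,0],
    [1,-0.117,-0.002,-0.127,0],
    [1,-0.127,-0.002,-0.127,0]
  ]
}}

```text
time: 6.58
tool_pos: [0.5123, -0.162, 0.1743]
tool_rot: [3.141, 0.0, 1.545]
contact_force: [-4.0, 2.8, 4.3]
opening: 0.0399
grip_force: 25.0
```

```bash
python3 - <<'E'
from cell import *
import cv2,numpy as np
b=read_camera("side")["img"][90:260,200:460]
cv2.imwrite("pics/g2.png",cv2.resize(b,None,fx=2,fy=2)[:,:,::-1])
s=observe();print(s["tool_pos"],s["contact_force"],s["opening"])
E
```

```text
[ 0.51228761 -0.16324749  0.17424626] [-3.97296682  1.16885675  6.63164029] 0.039371433259860145
```

View pics/g2.png

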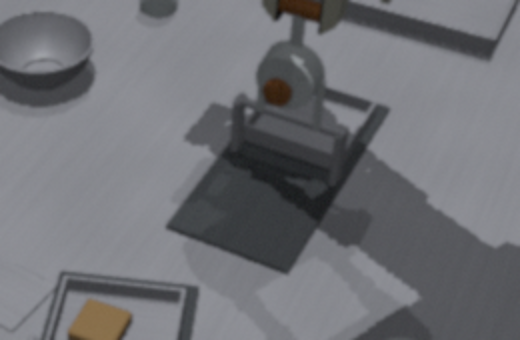

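The mould stands upright, with the bar between the fingers at about (300,8) and the knob at (277,92). I carry on with the second half of the arc.

{"op": "step_arm", "data": {
  "plan": [
    [1,-0.01,0,0,0],
    [1,-0.02,0,0.0016,0],
    [1,-0.03,0,0.0035,0],
    [1,-0.039,0,0.006,0],
    [1,-0.049,0,0.01,0],
    [1,-0.058,0,0.014,0],
    [1,-0.066,0,0.019,0],
    [1,-0.075,0,0.024,0],
    [1,-0.082,0,0.03,0],
    [1,-0.09,0,0.037,0],
    [1,-0.097,0,0.044,0],
    [1,-0.103,0,0.052,0],
    [1,-0.108,0,0.061,0],
    [1,-0.113,0,0.069,0],
    [1,-0.117,0,0.078,0],
    [1,-0.121,0,0.088,0],
    [1,-0.124,0,0.097,0],
    [1,-0.125,0,0.107,0],
    [1,-0.126,0,0.117,0],
    [1,-0.127,0,0.127,0]
  ]
}}

```text
time: 9.12
tool_pos: [0.5091, -0.29, 0.0459]
tool_rot: [3.141, 0.002, 1.544]
contact_force: [-2.3, -4.8, -0.5]
opening: 0.0397
grip_force: 25.0
```

{"op": "step_arm", "data": {
  "plan": [
    [1,0,0,0.001,0],
    [1,0,0,0.001,0],
    [-0.2,0,0,0,0],
    [-0.2,0,0,0,0],
    [-0.5,0,0,0,0],
    [-0.5,0,0,0,0],
    [-0.5,0,0,0,0]
  ]
}}

```text
time: 10.0
tool_pos: [0.5091, -0.288, 0.0467]
tool_rot: [3.141, -0.0, 1.545]
contact_force: [-0.3, 0.8, -0.5]
opening: 0.0686
grip_force: 0.0
```

{"op": "step_arm", "data": {
  "plan": [
    [-0.5,0,0,-0.03,0],
    [-0.5,0,0,-0.07,0],
    [-0.3,0,0,-0.11,0],
    [0.5,0,0,-0.15,0],
    [1,-0.04,0,-0.15,0],
    [1,-0.06,0,-0.15,0],
    [1,-0.06,0,-0.15,0],
    [1,-0.06,0,-0.15,0]
  ]
}}

```text
time: 11.0
tool_pos: [0.5072, -0.347, 0.1958]
tool_rot: [-3.14, -0.002, 1.545]
contact_force: [-0.1, 0.2, -0.8]
opening: 0.0146
grip_force: 0.0
```

```bash
python3 - <<'E'
from cell import *
import cv2,numpy as np
T=read_camera("top");S=read_camera("side");np.savez("top1.npz",**T);np.savez("side1.npz",**S)
a=T["img"][130:300,300:560];b=S["img"][60:230,240:500]
cv2.imwrite("pics/g3.png",cv2.resize(np.vstack([a,b]),None,fx=1.7,fy=1.7)[:,:,::-1])
s=observe();print(s["tool_pos"],s["contact_force"],s["opening"],s["tool_rot"])
E
```

```text
[ 0.50747255 -0.34691709  0.19627366] [-0.55194005 -0.04176449  0.81476253] 0.0066475813562672514 [-3.14087096e+00 -1.12890088e-03  1.54557563e+00]
```

View pics/g3.png

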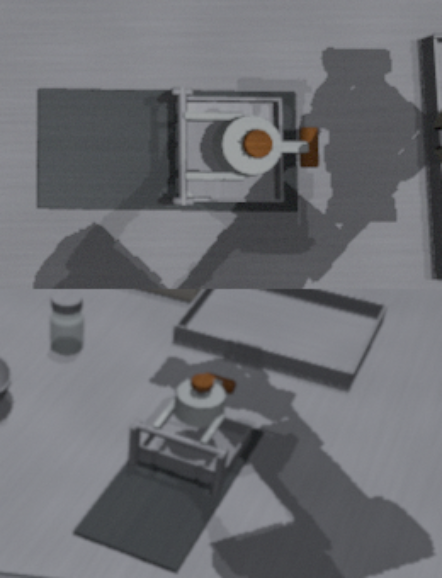

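The mould lies upside down. The knob is at crop (257,143) in the top view, full frame (451,214), and at crop (204,382) in the side view, full frame (360,115).

```bash
python3 - <<'E'
from h import *
T=dict(np.load("top1.npz"));S=dict(np.load("side1.npz"))
a=blob(T,(435,200,468,228));b=blob(S,(345,102,369,124));print(a,b)
print("knob",tri(T,a[0],S,b[0]),onz(T,*a[0],.112))
a=blob(T,(472,196,500,236));b=blob(S,(368,105,385,124));print(a,b,tri(T,a[0],S,b[0]),onz(T,*a[0],.07))
E
```

```text
((451.25006103515625, 214.25003051757812), (14.849241256713867, 14.142135620117188), 45.0) ((358.6999816894531, 113.9000015258789), (10.11928653717041, 9.486831665039062), 18.434947967529297)
knob (array([ 0.51168304, -0.21869519,  0.11338717]), np.float64(5.713364527420229e-05)) [ 0.51174539 -0.21921434  0.112     ]
((481.4239807128906, 215.9788055419922), (22.27217674255371, 8.13983154296875), 87.1375961303711) ((374.0, 115.0), (4.0, 4.0), 0.0) (array([ 0.50511935, -0.2878579 ,  0.06983359]), np.float64(0.012151854523989137)) [ 0.51085342 -0.28574563  0.07      ]
```

{"op": "step_arm", "data": {
  "plan": [
    [1,0.04,0.001,0,0],
    [1,0.08,0.001,0,0],
    [1,0.115,0.001,0,0],
    [1,0.127,0.001,0.02,0],
    [1,0.127,0.001,0.05,0],
    [1,0.127,0.001,0.07,0],
    [1,0.127,0.001,0.074,0],
    [1,0.127,0.001,0.074,0],
    [1,0.127,0.001,0.074,0]
  ]
}}

```text
time: 12.22
tool_pos: [0.5123, -0.2213, 0.1237]
tool_rot: [3.14, 0.001, 1.545]
contact_force: [-0.8, 0.3, -0.2]
opening: 0.0004
grip_force: 0.0
```

{"op": "step_arm", "data": {
  "plan": [
    [1,0,0,0.005,0],
    [1,0,0,0.01,0],
    [1,0,0,0.013,0],
    [1,0,0,0.016,0],
    [1,0,0,0.0165,0],
    [1,0,0,0.0165,0]
  ]
}}

```text
time: 12.98
tool_pos: [0.5118, -0.2212, 0.1061]
tool_rot: [-3.142, -0.0, 1.545]
contact_force: [-0.5, -0.1, 1.0]
opening: 0.0004
grip_force: 0.8
```

{"op": "step_arm", "data": {
  "plan": [
    [1,0,0,0.001,0],
    [1,0,0,0.002,0],
    [1,0,0,0.002,0],
    [1,0,0,0.002,0]
  ]
}}

```text
time: 13.48
tool_pos: [0.5118, -0.2212, 0.1043]
tool_rot: [3.141, 0.0, 1.545]
contact_force: [0.2, -0.3, 2.0]
opening: 0.0005
grip_force: 1.3
```

{"op": "step_arm", "data": {
  "plan": [
    [1,0,0,0.001,0],
    [1,0,0,0.002,0],
    [1,0,0,0.002,0],
    [1,0,0,0.002,0]
  ]
}}

```text
time: 13.98
tool_pos: [0.512, -0.2213, 0.1039]
tool_rot: [3.14, 0.001, 1.545]
contact_force: [-4.1, 0.7, 14.1]
opening: 0.0005
grip_force: 7.2
```

The force rises to 14 N at z 0.104, so the knocker is on its hard stop. I back off and check.

{"op": "step_arm", "data": {
  "plan": [
    [1,0,0,-0.02,0],
    [1,0,0,-0.06,0],
    [1,-0.04,0,-0.1,0],
    [1,-0.09,0,-0.1,0],
    [1,-0.127,0,-0.1,0],
    [1,-0.127,0,-0.1,0],
    [1,-0.127,0,-0.1,0]
  ]
}}

```text
time: 14.85
tool_pos: [0.5082, -0.3473, 0.2016]
tool_rot: [-3.141, -0.002, 1.545]
contact_force: [0.5, 0.7, -0.4]
opening: 0.0004
grip_force: 0.0
```

```bash
python3 - <<'E'
from cell import *
from h import *
T=read_camera("top");S=read_camera("side")
a=T["img"][170:260,380:520];b=S["img"][80:170,290:430]
cv2.imwrite("pics/g4.png",cv2.resize(np.vstack([a,b]),None,fx=3.2,fy=3.2)[:,:,::-1])
a=blob(T,(435,200,468,228));b=blob(S,(345,102,369,124));print(a[0],b[0],tri(T,a[0],S,b[0]))
E
```

```text
(451.5, 214.0) (358.79998779296875, 113.60000610351562) (array([ 0.51186182, -0.21901116,  0.11385698]), np.float64(0.0003435064657573201))
```

View pics/g4.png

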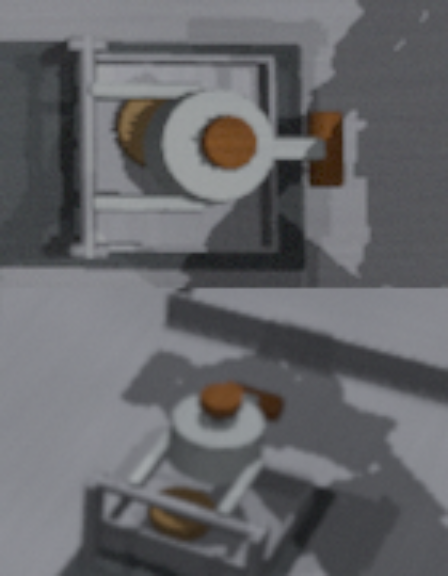

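The biscuit lies in the tray (top crop about (140,130), side crop about (182,512)). The knob is back at its rest height and the mould is still turned over.

```bash
python3 -c "
from cell import *
print(hand_in())"
```

```text
the job is handed in; nothing more can be done
None
```

The job is handed in, with no verdict returned: the last picture showed the biscuit in its catch tray, the round mould still upside down, the knocker sprung back and the arm clear, at about 15 s of the 48 s allowed.

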